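# Find the soft spring mount and drop its reject tag

## Robot

A 6-joint arm with a two-finger parallel gripper is mounted at the origin on the work surface. World frame = base frame: x ahead of the robot, y to its left, z up, the work surface at z = 0. Lengths are in m, angles in rad, forces in N, time in s.
With the tool pointing down it reaches from about 0.35 to 0.85 m from the base axis. Payload 8.1 kg.
Tool frame: the origin (TCP) lies midway between the tips of the shut fingers; the grasp point (between the pads) lies 19 mm behind it; z points along the fingers, y is the direction in which the jaws open and shut (so a half turn about z gives the same grasp; the last joint's range is limited). The gripper opens to 93 mm and grips with 3 to 60 N. Pads are 15 mm wide; open, the fingers measure 128 mm over their backs; the gripper's body (75 mm by 188 mm) begins 65 mm behind the grasp point.
Start: joints at [-1.189, 0.13, 1.488, -0, 1.523, -0.085], TCP at [0.27, -0.536, 0.219] pointing down, gripper open.
Joint ranges: [-2.96, 2.96], [-0.89, 2.26], [0.02, 2.5], [-1.34, 4.48], [0, 2.73], [-2.66, 2.66]. Speed limits (rad/s): [2.39, 2.39, 2.79, 3.14, 3.14, 3.14].

## Interface

Orientations are given as a rotation vector (axis times angle).
In Python, from plant import robot gives the robot as it stands. The module is installed in compiled form; this text tells all that it offers.
- The arm moves only by the shell command python3 -m pendant 'ROWS' [FORCE]. ROWS is JSON, a list of rows, each an object with "translation": the shift along the tool's x, y, z in mm, a list of three; "twist": the turn, a rotation vector about the tool's x, y, z in rad, a list of three; "grip": the opening, from -1 (shut) to 1 (fully open). A call has exactly 10 rows; each row shifts and turns the pose as measured when the row begins, along the tool's axes as they then stand; what a row does not reach is not made up. A row lasts 1/10 s, in which the tool goes at most 50 mm and 8.59 degrees, less where a joint would pass 70% of its speed; a pose out of reach is approached as far as the arm can. A call is refused whole if a number of a shift passes 50 or a number of a turn 0.15, either way. A call with a gripper value outside its range is refused whole. The fingers move at their own pace and stop on an object; FORCE is the grip in N (left out, the last holds). Time passes only in rows, so rows that do not move let the fingers close, or fill a call up. It gives the time, the measured TCP pose, the force and the opening at its end, in the units of the state.
- robot.read_state(): the state, without advancing time (a new reading comes with each control period).
- robot.read_camera(name): name is "scene" or "top"; returns (picture, depth): 384x512x3 uint8, red, green, blue; 384x512 float32, m along the optical axis (not along the pixel's ray), 0 where there is no reading.
- robot.camera_info(name): a dict with "vertical_fov" (degrees; the focal length in pixels is half the picture's height over the tangent of half this angle, whatever the lens; pixels are square), "cx", "cy" (the principal point, pixels), "cam_to_world" (4x4, takes a point from camera to world coordinates). Camera axes: x right, y up, looking along -z (the intrinsics and any distortion apply to the point x, -y, -z); pixel columns grow to the right and rows downward; lengths in m; the calibration is good to about 2 mm. A picture is of the moment at which its call begins. camera_info takes no time and is no camera call.
- robot.close_job(): hands the job in, once; it reports no verdict.
The state is a dict: "t": time; "q": joint angles; "dq": joint speeds; "joint_torque": joint torques, N m; "tool_pos": TCP position; "orientation": TCP orientation; "force": force on the tool from outside, world axes, zero at the start; "wrist_torque": the same for the moment, N m; "opening": finger opening in m.
Only numpy, scipy, OpenCV 4.12 (cv2) and the standard library are available. Lean on these libraries where they do the work, as an engineer would, in place of code of your own. Each camera call takes 0.05 s, during which the arm holds its last target. There are 200 camera calls.

## Task

Three spring mounts are on the inspection bench to be checked by feel. Starting with the one nearest the dial gauge stand and going along the row, press each rubber pad down a good few millimetres with the fingertips and let it spring back, pressing gently and never hammering; then push the hinged tag of the softest mount down flat and leave the other two tags standing. Do not pick up or shift the mounts or anything else on the bench.

Things in the scene. Friction and masses are not known exactly. Their poses are not given: they have to be found in the camera images.
- gauge_stand: bench comparator stand, fixed: grey cast base 150 x 100 x 35 mm, steel column, a round white dial (58 mm) on an arm, 220 mm tall. Origin under the centre of the base. It stands at the robot's right (-y) end of the row of mounts, and so tells which end of the row to begin at
- mount_a: spring mount on a dark steel plate 166 x 64 x 6 mm, 0.9 kg, loose. Three alike stand in a row along y, about 250 mm apart, in any order (the letters tell neither place nor order). Origin: on the bench under the pad's axis; z up, x along the plate to the tag end (plate x -47..119, y -32..32 mm). Tag hinge along y at x 58 mm, 10.5 mm above the bench
- mount_b: spring mount on a dark steel plate 166 x 64 x 6 mm, 0.9 kg, loose. Three alike stand in a row along y, about 250 mm apart, in any order (the letters tell neither place nor order). Origin: on the bench under the pad's axis; z up, x along the plate to the tag end (plate x -47..119, y -32..32 mm). Tag hinge along y at x 58 mm, 10.5 mm above the bench
- mount_c: spring mount on a dark steel plate 166 x 64 x 6 mm, 0.9 kg, loose. Three alike stand in a row along y, about 250 mm apart, in any order (the letters tell neither place nor order). Origin: on the bench under the pad's axis; z up, x along the plate to the tag end (plate x -47..119, y -32..32 mm). Tag hinge along y at x 58 mm, 10.5 mm above the bench
- top_a (a point): centre of the upper face of mount_a's pad: flat black rubber, 48 mm across, on a 54 mm aluminium bell over a coil spring; 60 mm above the bench unpressed, moves with the pad
- top_b (a point): centre of the upper face of mount_b's pad: flat black rubber, 48 mm across, on a 54 mm aluminium bell over a coil spring; 60 mm above the bench unpressed, moves with the pad
- top_c (a point): centre of the upper face of mount_c's pad: flat black rubber, 48 mm across, on a 54 mm aluminium bell over a coil spring; 60 mm above the bench unpressed, moves with the pad
- pad_a (a joint): how far the pad of mount_a is pressed down, m: 0 free, 0.012 bottomed. Linear spring (free, it rests within 0.1 mm of 0: too little to see); the three differ, from 0.5 to 1.5 N per mm; for equal travel the softest takes at most 0.65 of the force of any other. Springs back when let go
- pad_b (a joint): how far the pad of mount_b is pressed down, m: 0 free, 0.012 bottomed. Linear spring (free, it rests within 0.1 mm of 0: too little to see); the three differ, from 0.5 to 1.5 N per mm; for equal travel the softest takes at most 0.65 of the force of any other. Springs back when let go
- pad_c (a joint): how far the pad of mount_c is pressed down, m: 0 free, 0.012 bottomed. Linear spring (free, it rests within 0.1 mm of 0: too little to see); the three differ, from 0.5 to 1.5 N per mm; for equal travel the softest takes at most 0.65 of the force of any other. Springs back when let go
- tag_a (a joint): hinged reject tag of mount_a, aluminium flap 40 mm wide, 55 mm from hinge to free edge, 3 mm thick; rad: 0 = standing, leaning 0.8 rad from the vertical away from the spring; 0.72 = pushed down flat over the plate, upper face 14 mm above the bench. Friction hinge: about 1 N moves it, it stays where left
- tag_b (a joint): hinged reject tag of mount_b, aluminium flap 40 mm wide, 55 mm from hinge to free edge, 3 mm thick; rad: 0 = standing, leaning 0.8 rad from the vertical away from the spring; 0.72 = pushed down flat over the plate, upper face 14 mm above the bench. Friction hinge: about 1 N moves it, it stays where left
- tag_c (a joint): hinged reject tag of mount_c, aluminium flap 40 mm wide, 55 mm from hinge to free edge, 3 mm thick; rad: 0 = standing, leaning 0.8 rad from the vertical away from the spring; 0.72 = pushed down flat over the plate, upper face 14 mm above the bench. Friction hinge: about 1 N moves it, it stays where left
- flap_a (a point): point in the middle of the tag of mount_a, 30 mm from the hinge towards the free edge; turns with the tag
- flap_b (a point): point in the middle of the tag of mount_b, 30 mm from the hinge towards the free edge; turns with the tag
- flap_c (a point): point in the middle of the tag of mount_c, 30 mm from the hinge towards the free edge; turns with the tag
- ring_wide: turned steel ring, 72 mm across, 28 mm tall, loose; origin under its centre. To be left alone
- ring_small: turned steel ring, 44 mm across, 30 mm tall, loose, between two of the mounts; origin under its centre. To be left alone
- v_block: dark steel V-block 45 x 40 x 38 mm, loose, between two of the mounts; origin under its centre. To be left alone
- plug_gauge: steel plug gauge standing on end, 32 mm across, 62 mm tall, loose; origin under its centre. To be left alone
- caliper: caliper lying flat along its own y, 215 mm long, 11 mm thick, loose; origin under its centre. To be left alone
- blue_bin: empty blue open bin 90 x 130 x 50 mm (own x, y, z), loose; origin under its centre. To be left alone
Mind the look-alikes: they are no part of the job. What is shaped like the mount_c but green or red is not meant.

How it is judged:
On the way, in this order (a step that is already met when the one before it is completed fails the run):
1. the pad of the mount nearest the gauge stand is pressed down 3 mm or more with the fingers (((world y of mount_a between -0.45 and -0.15 m and value of joint pad_a above 0.003 m and contact force between the fingers and mount_a above 0.5 N) or (world y of mount_b between -0.45 and -0.15 m and value of joint pad_b above 0.003 m and contact force between the fingers and mount_b above 0.5 N) or (world y of mount_c between -0.45 and -0.15 m and value of joint pad_c above 0.003 m and contact force between the fingers and mount_c above 0.5 N))), for 0.1 s.
2. then the pad of the middle mount (((world y of mount_a between -0.1 and 0.1 m and value of joint pad_a above 0.003 m and contact force between the fingers and mount_a above 0.5 N) or (world y of mount_b between -0.1 and 0.1 m and value of joint pad_b above 0.003 m and contact force between the fingers and mount_b above 0.5 N) or (world y of mount_c between -0.1 and 0.1 m and value of joint pad_c above 0.003 m and contact force between the fingers and mount_c above 0.5 N))), for 0.1 s.
3. then the pad of the far mount (((world y of mount_a between 0.15 and 0.45 m and value of joint pad_a above 0.003 m and contact force between the fingers and mount_a above 0.5 N) or (world y of mount_b between 0.15 and 0.45 m and value of joint pad_b above 0.003 m and contact force between the fingers and mount_b above 0.5 N) or (world y of mount_c between 0.15 and 0.45 m and value of joint pad_c above 0.003 m and contact force between the fingers and mount_c above 0.5 N))), for 0.1 s.
4. the softest mount's tag is pushed down (((value of joint pad_a above 7.5e-05 m and value of joint tag_a above 0.6 rad and value of joint each of tag_b, tag_c below 0.3 rad) or (value of joint pad_b above 7.5e-05 m and value of joint tag_b above 0.6 rad and value of joint each of tag_a, tag_c below 0.3 rad) or (value of joint pad_c above 7.5e-05 m and value of joint tag_c above 0.6 rad and value of joint each of tag_a, tag_b below 0.3 rad))), for 0.1 s.
At the end, for the whole second after the job is handed in: The softest mount's tag (told by its free pad's sag, 0.10 mm; others 0.05 or less) is down, over 0.6 of 0.72 rad; the other tags stand, under 0.3 rad; all pads have sprung back within 1 mm; the mounts stand still on the bench within 30 mm of their starts (((value of joint pad_a above 7.5e-05 m and value of joint tag_a above 0.6 rad and value of joint each of tag_b, tag_c below 0.3 rad) or (value of joint pad_b above 7.5e-05 m and value of joint tag_b above 0.6 rad and value of joint each of tag_a, tag_c below 0.3 rad) or (value of joint pad_c above 7.5e-05 m and value of joint tag_c above 0.6 rad and value of joint each of tag_a, tag_b below 0.3 rad)) and value of joint each of pad_a, pad_b, pad_c below 0.001 m and distance of each of mount_a, mount_b, mount_c from where it was at the start of the episode below 0.03 m and height (world z) of each of mount_a, mount_b, mount_c below 0.004 m and linear speed of each of mount_a, mount_b, mount_c below 0.02 m/s); the robot touches nothing.
It fails at once if a mount is lifted or tipped (height (world z) of any of mount_a, mount_b, mount_c above 0.01 m or angle between any of mount_a, mount_b, mount_c's own z axis and vertical above 0.12 rad).
It fails at once if a mount is shifted more than 30 mm (distance of any of mount_a, mount_b, mount_c from where it was at the start of the episode above 0.03 m).
It fails at once if two tags are pushed down (value of joint each of tag_b, tag_c above 0.5 rad or value of joint each of tag_a, tag_c above 0.5 rad or value of joint each of tag_a, tag_b above 0.5 rad).
It fails at once if a mount is struck or pressed with more than 50 N (contact force between the fingers and mount_a above 50 N or contact force between the fingers and mount_b above 50 N or contact force between the fingers and mount_c above 50 N).
It fails at once if something else on the bench is picked up or shifted more than 20 mm (distance of any of ring_wide, ring_small, v_block, plug_gauge, caliper, blue_bin from where it was at the start of the episode above 0.02 m).
It also fails if it takes over 51 s, if anything falls off the work surface, if the arm or the gripper's body presses on something with over 40 N, if the wrist force passes 120 N, or if a joint passes its speed limit or range.

## Working session

There is one attempt and no reset: what is moved stays moved. The work goes in short steps, Python scripts to look and compute and a shell command to move; the robot and the scene stay as the last step left them, time stands still between calls to the robot, and variables do not carry over. Pictures are saved under pics/ and viewed, about 8 in all and at most 12, crops included, and the job is handed in when it is done.

```bash
mkdir -p pics; cat > h.py <<'E'
import numpy as np, cv2
from plant import robot
def ray(ci,u,v):
    f=192/np.tan(np.radians(ci["vertical_fov"])/2); M=np.array(ci["cam_to_world"])
    return M[:3,3], M[:3,:3]@np.array([(u-ci["cx"])/f,-(v-ci["cy"])/f,-1.])
def onplane(ci,u,v,z):
    o,d=ray(ci,u,v); return o+d*(z-o[2])/d[2]
def cloud(ci,dep):
    v,u=np.mgrid[:384,:512]; f=192/np.tan(np.radians(ci["vertical_fov"])/2); M=np.array(ci["cam_to_world"])
    c=np.stack([(u-ci["cx"])/f*dep,-(v-ci["cy"])/f*dep,-dep],-1); return c@M[:3,:3].T+M[:3,3]
E
python3 - <<'E'
from h import *
for n in ("top","scene"):
    p,d=robot.read_camera(n); cv2.imwrite(f"pics/{n}0.png",p[:,:,::-1]); np.savez(f"{n}0.npz",p=p,d=d)
    print(n,robot.camera_info(n))
print(robot.read_state())
E
```

```text
top {'vertical_fov': 50.8137229460282, 'cx': 257.54292697952053, 'cy': 200.33822009524977, 'cam_to_world': array([[ 0.02001506,  0.98604133, -0.16529333,  0.35758188],
       [-0.99970498,  0.02201317,  0.01026503, -0.10221393],
       [ 0.01376037,  0.16503912,  0.98619103,  1.08884048],
       [ 0.        ,  0.        ,  0.        ,  1.        ]])}
scene {'vertical_fov': 49.139630988762, 'cx': 254.34149500455658, 'cy': 196.69752272537565, 'cam_to_world': array([[-5.60966322e-01, -4.79651538e-01,  6.74723045e-01,
         1.38811127e+00],
       [ 8.27838623e-01, -3.25050577e-01,  4.57192888e-01,
         4.85722823e-01],
       [ 2.58436429e-05,  8.15031609e-01,  5.79416495e-01,
         8.15898071e-01],
       [ 0.00000000e+00,  0.00000000e+00,  0.00000000e+00,
         1.00000000e+00]])}
{'t': 0.1, 'q': array([-1.18940484e+00,  1.31117841e-01,  1.48913732e+00,  1.30237469e-05,
        1.52300613e+00, -8.53988939e-02]), 'dq': array([ 0.00204308, -0.00101989, -0.00445921, -0.00081553,  0.00105247,
       -0.00057568]), 'joint_torque': array([ 7.89116893e-04, -5.61343074e+01, -4.93092942e+01,  7.70105445e-02,
        2.92280334e-02, -1.95951850e-05]), 'tool_pos': array([ 0.26985003, -0.53532817,  0.21769127]), 'orientation': array([-3.05480658e+00, -7.26210672e-01,  3.66093959e-04]), 'force': array([-0.44333244,  0.88681944, -0.50435772]), 'wrist_torque': array([-0.0507617 , -0.01420139, -0.03577294]), 'opening': 0.09303831893159539}
```

View pics/top0.png

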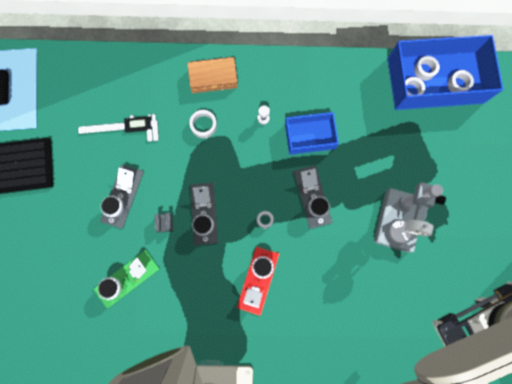

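View pics/scene0.png

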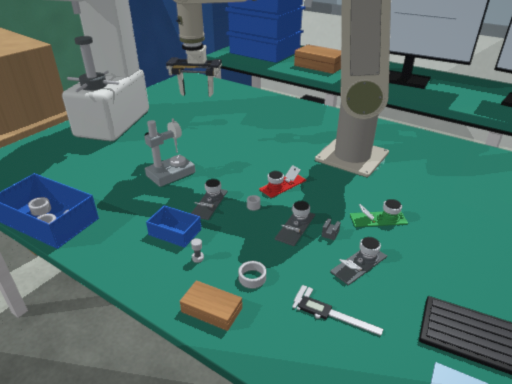

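Top view: the dark-plate mounts have pads at about (318,207), next to the gauge stand at (405,220), then (203,225) and (112,206). The look-alikes are the green mount (108,288) and the red mount (262,267), and both are excluded. I'll measure the pads and tags next, then check the choice in a crop.

```bash
python3 - <<'E'
from h import *
z=np.load("top0.npz"); p,d=z["p"],z["d"]; ci=robot.camera_info("top"); P=cloud(ci,d)
for n,(u,v) in dict(right=(318,207),mid=(203,225),left=(112,206)).items():
    s=np.zeros((384,512),bool); s[v-60:v+30,u-45:u+45]=True
    R=P[s]
    # dark pad pixels high up
    m=(s&(p.max(2)<60)&(P[...,2]>.05)&(P[...,2]<.07)).astype(np.uint8)
    k,l,st,c=cv2.connectedComponentsWithStats(m); i=1+np.argmax(st[1:,4]); x0,y0,w,h,a=st[i]
    cc=onplane(ci,x0+w/2-.5,y0+h/2-.5,.06)
    print(n,"px",st[i],c[i],"z",np.median(P[l==i][:,2]),"xy",cc[:2],onplane(ci,*c[i],.06)[:2])
    # plate
    pl=(s&(P[...,2]>.002)&(P[...,2]<.012)&(p.max(2)<110)&(p[...,1].astype(int)-p[...,0]<25)).astype(np.uint8)
    k,l,st,c=cv2.connectedComponentsWithStats(pl); i=1+np.argmax(st[1:,4])
    # tag
    t=(s&(p.min(2)>150)&(P[...,2]>.012)).astype(np.uint8)
    k2,l2,st2,c2=cv2.connectedComponentsWithStats(t)
    for j in range(1,k2):
        if st2[j,4]>30:
            Q=P[l2==j]; tc=Q.mean(0); print("  tag",st2[j,4],c2[j],tc,"z",Q[:,2].min(),Q[:,2].max(),"yaw from pad",np.degrees(np.arctan2(tc[1]-cc[1],tc[0]-cc[0])), "dist",np.hypot(*(tc-cc)[:2]))
cv2.imwrite("pics/crop.png",cv2.resize(p[150:320,80:350,::-1],None,fx=2.9,fy=2.9,interpolation=cv2.INTER_CUBIC))
E
```

```text
right px [311 198  17  17 210] [319.24285714 205.94761905] z 0.06073915675251884 xy [ 0.51875411 -0.27177144] [ 0.51890477 -0.27240003]
  tag 103 [307.7184466  180.88349515] [ 0.59139416 -0.24709023  0.02772312] z 0.013261677930051174 0.04617155977646137 yaw from pad 18.76642973065359 dist 0.07671857065992425
mid px [194 217  17  16 214] [201.84579439 224.28504673] z 0.06086342534994438 xy [0.46439379 0.02746426] [0.46493537 0.02788026]
left px [103 198  15  15 182] [110.01648352 204.96153846] z 0.0604601288240143 xy [0.50947204 0.26490773] [0.50957257 0.26487368]
  tag 283 [124.55830389 179.45936396] [0.58374591 0.24291813 0.0287391 ] z 0.012082982589353808 0.04636509470519301 yaw from pad -16.49197251646551 dist 0.07746063745740098
  tag 117 [114.92307692 212.06837607] [0.49317794 0.25563691 0.04633581] z 0.014413414466414087 0.0630328688175521 yaw from pad -150.3615159538599 dist 0.018746882694907124
```

View pics/crop.png

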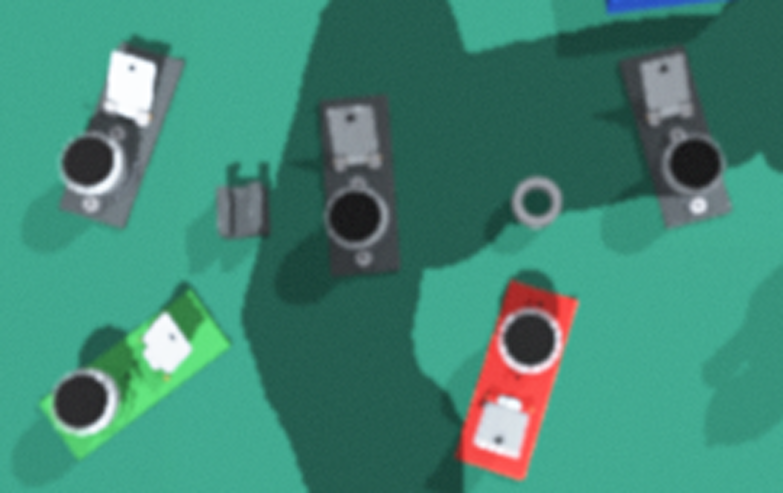

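The crop shows the three dark mounts with their tags pointing up (+x): left (90,165), middle (355,215) and right (693,165). The green and red mounts are clearly different. The pad heights come out at about 60 mm, as they should. Next I'll get the stand's extent and the moves needed.

```bash
cat > go.py <<'E'
import sys
from h import *
from scipy.spatial.transform import Rotation as R
def go(t,yaw=None):
    s=robot.read_state(); r=R.from_rotvec(s["orientation"])
    print("t",round(s["t"],2),"pos",s["tool_pos"].round(4),"F",s["force"].round(2),"op",round(s["opening"],4),"toolx",r.as_matrix()[:,0].round(3),"toolz",r.as_matrix()[:,2].round(3))
    print("d tool mm",(r.inv().apply(np.array(t)-s["tool_pos"])*1e3).round(1))
    if yaw is not None:
        g=R.from_euler("z",yaw,degrees=True)*R.from_rotvec([np.pi,0,0]); print("twist",(r.inv()*g).as_rotvec().round(3))
if __name__=="__main__":
    a=[float(x) for x in sys.argv[1:]]; go(a[:3],a[3] if len(a)>3 else None)
E
python3 go.py 0.33 -0.272 0.15 0; python3 go.py 0.519 -0.272 0.10 0
python3 - <<'E'
from h import *
ci=robot.camera_info("top"); P=cloud(ci,np.load("top0.npz")["d"])[150:270,360:450].reshape(-1,3)
ci=robot.camera_info("scene"); z=np.load("scene0.npz");Q=cloud(ci,z["d"])[110:185,140:200].reshape(-1,3)
for A in (P,Q):
  for lo,hi in ((.02,.05),(.05,.1),(.1,.15),(.15,.25)):
    q=A[(A[:,2]>lo)&(A[:,2]<hi)&(A[:,0]>.3)&(A[:,0]<.7)&(A[:,1]<-.3)]
    if len(q): print(lo,len(q),np.percentile(q,[2,98],axis=0).round(3).tolist())
E
```

```text
t 0.1 pos [ 0.2699 -0.5353  0.2177] F [-0.44  0.89 -0.5 ] op 0.093 toolx [0.893 0.45  0.   ] toolz [-0.001  0.002 -1.   ]
d tool mm [ 172.2 -208.    68.1]
twist [-0.002  0.     0.467]
t 0.1 pos [ 0.2699 -0.5353  0.2177] F [-0.44  0.89 -0.5 ] op 0.093 toolx [0.893 0.45  0.   ] toolz [-0.001  0.002 -1.   ]
d tool mm [ 341.  -122.8  117.9]
twist [-0.002  0.     0.467]
0.02 1466 [[0.415, -0.526, 0.024], [0.567, -0.432, 0.05]]
0.05 323 [[0.434, -0.515, 0.05], [0.551, -0.459, 0.096]]
0.1 52 [[0.442, -0.495, 0.102], [0.558, -0.472, 0.15]]
0.15 1118 [[0.443, -0.543, 0.154], [0.557, -0.457, 0.222]]
0.02 665 [[0.429, -0.547, 0.021], [0.568, -0.428, 0.049]]
0.05 155 [[0.445, -0.513, 0.05], [0.55, -0.461, 0.098]]
0.1 154 [[0.453, -0.514, 0.102], [0.559, -0.463, 0.15]]
0.15 514 [[0.45, -0.528, 0.151], [0.559, -0.454, 0.22]]
```

```bash
python3 -m pendant '[{"translation":[20,-24,6],"twist":[0,0,0],"grip":-1},{"translation":[20,-24,6],"twist":[0,0,0],"grip":-1},{"translation":[20,-24,6],"twist":[0,0,0],"grip":-1},{"translation":[20,-24,6],"twist":[0,0,0],"grip":-1},{"translation":[20,-24,6],"twist":[0,0,0],"grip":-1},{"translation":[20,-24,6],"twist":[0,0,0],"grip":-1},{"translation":[20,-24,6],"twist":[0,0,0],"grip":-1},{"translation":[20,-24,6],"twist":[0,0,0],"grip":-1},{"translation":[10,-12,6],"twist":[0,0,0],"grip":-1},{"translation":[0,0,0],"twist":[0,0,0],"grip":-1}]' 10; python3 go.py 0.519 -0.272 0.09
```

```text
t: 1.1
tool_pos: [0.3288, -0.2649, 0.1566]
orientation: [-3.048, -0.721, 0.005]
force: [-0.1, 0.1, -0.6]
opening: 0.0175
t 1.1 pos [ 0.3288 -0.2649  0.1566] F [-0.05  0.1  -0.63] op 0.0175 toolx [ 0.894  0.448 -0.001] toolz [-0.005  0.009 -1.   ]
d tool mm [166.9  92.2  65.5]
```

```bash
python3 -m pendant '[{"translation":[20,11,6],"twist":[0,0,0],"grip":-1},{"translation":[20,11,8],"twist":[0,0,0],"grip":-1},{"translation":[20,11,8],"twist":[0,0,0],"grip":-1},{"translation":[20,11,8],"twist":[0,0,0],"grip":-1},{"translation":[20,11,8],"twist":[0,0,0],"grip":-1},{"translation":[20,11,8],"twist":[0,0,0],"grip":-1},{"translation":[20,11,8],"twist":[0,0,0],"grip":-1},{"translation":[20,11,8],"twist":[0,0,0],"grip":-1},{"translation":[7,4,4],"twist":[0,0,0],"grip":-1},{"translation":[0,0,0],"twist":[0,0,0],"grip":-1}]'; python3 go.py 0.519 -0.272 0.060
python3 - <<'E'
from h import *
for n in ("scene","top"):
    p,d=robot.read_camera(n)
    if n=="scene": cv2.imwrite("pics/s1.png",cv2.resize(p[120:270,140:340,::-1],None,fx=3.5,fy=3.5))
E
```

```text
t: 2.1
tool_pos: [0.525, -0.2809, 0.0866]
orientation: [-3.053, -0.718, 0.008]
force: [-0.1, 0.2, -0.7]
opening: 0.0005
t 2.1 pos [ 0.525  -0.2809  0.0866] F [-0.05  0.24 -0.75] op 0.0005 toolx [ 0.895  0.446 -0.004] toolz [-0.006  0.004 -1.   ]
d tool mm [ -1.3 -10.5  26.6]
```

View pics/s1.png

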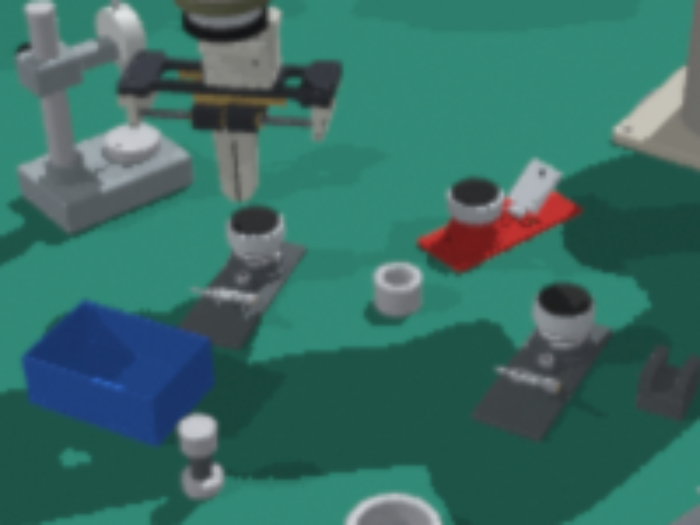

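The shut tips hang over the right mount's pad at (255,220) in the crop. I'll correct y by 10 mm and approach.

```bash
python3 -m pendant '[{"translation":[-1,-5,3],"twist":[0,0,0],"grip":-1},{"translation":[0,-5,4],"twist":[0,0,0],"grip":-1},{"translation":[0,0,4],"twist":[0,0,0],"grip":-1},{"translation":[0,0,4],"twist":[0,0,0],"grip":-1},{"translation":[0,0,3],"twist":[0,0,0],"grip":-1},{"translation":[0,0,3],"twist":[0,0,0],"grip":-1},{"translation":[0,0,0],"twist":[0,0,0],"grip":-1},{"translation":[0,0,0],"twist":[0,0,0],"grip":-1},{"translation":[0,0,0],"twist":[0,0,0],"grip":-1},{"translation":[0,0,0],"twist":[0,0,0],"grip":-1}]'; python3 go.py 0.519 -0.272 0.060
```

```text
t: 3.2
tool_pos: [0.5164, -0.2725, 0.0664]
orientation: [-3.055, -0.715, 0.006]
force: [0.7, 0.5, -1.1]
opening: 0.0011
t 3.2 pos [ 0.5164 -0.2725  0.0664] F [ 0.66  0.47 -1.07] op 0.0011 toolx [ 0.896  0.444 -0.003] toolz [-0.005  0.003 -1.   ]
d tool mm [2.6 0.7 6.4]
```

```bash
python3 -m pendant '[{"translation":[2,0,2],"twist":[0,0,0],"grip":-1},{"translation":[0,0,2],"twist":[0,0,0],"grip":-1},{"translation":[0,0,2],"twist":[0,0,0],"grip":-1},{"translation":[0,0,2],"twist":[0,0,0],"grip":-1},{"translation":[0,0,2],"twist":[0,0,0],"grip":-1},{"translation":[0,0,2],"twist":[0,0,0],"grip":-1},{"translation":[0,0,1],"twist":[0,0,0],"grip":-1},{"translation":[0,0,0],"twist":[0,0,0],"grip":-1},{"translation":[0,0,0],"twist":[0,0,0],"grip":-1},{"translation":[0,0,0],"twist":[0,0,0],"grip":-1}]'; python3 go.py 0.519 -0.272 0.060
```

```text
t: 4.2
tool_pos: [0.5189, -0.2718, 0.0547]
orientation: [-3.056, -0.715, 0.005]
force: [-2.0, 0.5, 5.8]
opening: 0.0005
t 4.2 pos [ 0.5189 -0.2718  0.0547] F [-2.02  0.5   5.79] op 0.0005 toolx [ 0.896  0.444 -0.002] toolz [-0.004  0.002 -1.   ]
d tool mm [-0.   0.2 -5.3]
```

```bash
python3 -m pendant '[{"translation":[0,0,1],"twist":[0,0,0],"grip":-1},{"translation":[0,0,1],"twist":[0,0,0],"grip":-1},{"translation":[0,0,1],"twist":[0,0,0],"grip":-1},{"translation":[0,0,0],"twist":[0,0,0],"grip":-1},{"translation":[0,0,0],"twist":[0,0,0],"grip":-1},{"translation":[0,0,0],"twist":[0,0,0],"grip":-1},{"translation":[0,0,0],"twist":[0,0,0],"grip":-1},{"translation":[0,0,0],"twist":[0,0,0],"grip":-1},{"translation":[0,0,0],"twist":[0,0,0],"grip":-1},{"translation":[0,0,0],"twist":[0,0,0],"grip":-1}]'; python3 go.py 0.4645 0.0275 0.12
```

```text
t: 5.2
tool_pos: [0.519, -0.2718, 0.0553]
orientation: [-3.056, -0.715, 0.005]
force: [-2.2, 1.4, 4.5]
opening: 0.0008
t 5.2 pos [ 0.519  -0.2718  0.0553] F [-2.22  1.37  4.5 ] op 0.0008 toolx [ 0.896  0.444 -0.002] toolz [-0.004  0.002 -1.   ]
d tool mm [  83.9 -292.6  -63.9]
```

```bash
python3 -m pendant '[{"translation":[0,0,3],"twist":[0,0,0],"grip":-1},{"translation":[0,0,3],"twist":[0,0,0],"grip":-1},{"translation":[0,0,2],"twist":[0,0,0],"grip":-1},{"translation":[0,0,1],"twist":[0,0,0],"grip":-1},{"translation":[0,0,1],"twist":[0,0,0],"grip":-1},{"translation":[0,0,1],"twist":[0,0,0],"grip":-1},{"translation":[0,0,1],"twist":[0,0,0],"grip":-1},{"translation":[0,0,1],"twist":[0,0,0],"grip":-1},{"translation":[0,0,1],"twist":[0,0,0],"grip":-1},{"translation":[0,0,1],"twist":[0,0,0],"grip":-1}]'; python3 go.py 0.4645 0.0275 0.12
```

```text
t: 6.2
tool_pos: [0.5192, -0.272, 0.0482]
orientation: [-3.056, -0.716, 0.005]
force: [-6.2, 3.2, 12.8]
opening: 0.0003
t 6.2 pos [ 0.5192 -0.272   0.0482] F [-6.18  3.16 12.82] op 0.0003 toolx [ 0.896  0.444 -0.003] toolz [-0.004  0.002 -1.   ]
d tool mm [  83.8 -292.9  -71.1]
```

```bash
python3 -m pendant '[{"translation":[0,0,-6],"twist":[0,0,0],"grip":-1},{"translation":[0,0,-10],"twist":[0,0,0],"grip":-1},{"translation":[0,0,-20],"twist":[0,0,0],"grip":-1},{"translation":[0,0,-15],"twist":[0,0,0],"grip":-1},{"translation":[12,-42,0],"twist":[0,0,0],"grip":-1},{"translation":[12,-42,0],"twist":[0,0,0],"grip":-1},{"translation":[12,-42,0],"twist":[0,0,0],"grip":-1},{"translation":[12,-42,0],"twist":[0,0,0],"grip":-1},{"translation":[12,-40,0],"twist":[0,0,0],"grip":-1},{"translation":[0,0,0],"twist":[0,0,0],"grip":-1}]'; python3 go.py 0.4645 0.0275 0.075
```

```text
t: 7.2
tool_pos: [0.481, -0.0545, 0.1033]
orientation: [3.06, 0.709, 0.002]
force: [0.4, 0.0, -0.4]
opening: 0.0003
t 7.2 pos [ 0.481  -0.0545  0.1033] F [ 0.35  0.03 -0.4 ] op 0.0003 toolx [0.898 0.44  0.001] toolz [ 0.002 -0.    -1.   ]
d tool mm [ 21.2 -80.9  28.2]
```

```bash
python3 -m pendant '[{"translation":[7,-28,0],"twist":[0,0,0],"grip":-1},{"translation":[7,-28,0],"twist":[0,0,0],"grip":-1},{"translation":[7,-24,4],"twist":[0,0,0],"grip":-1},{"translation":[0,0,8],"twist":[0,0,0],"grip":-1},{"translation":[0,0,8],"twist":[0,0,0],"grip":-1},{"translation":[0,0,6],"twist":[0,0,0],"grip":-1},{"translation":[0,0,3],"twist":[0,0,0],"grip":-1},{"translation":[0,0,0],"twist":[0,0,0],"grip":-1},{"translation":[0,0,0],"twist":[0,0,0],"grip":-1},{"translation":[0,0,0],"twist":[0,0,0],"grip":-1}]'; python3 go.py 0.4645 0.0275 0.060
```

```text
t: 8.2
tool_pos: [0.4667, 0.0236, 0.0735]
orientation: [3.057, 0.706, 0.006]
force: [-0.3, -0.4, -0.2]
opening: 0.0008
t 8.2 pos [0.4667 0.0236 0.0735] F [-0.27 -0.41 -0.19] op 0.0008 toolx [0.899 0.438 0.003] toolz [ 0.005 -0.003 -1.   ]
d tool mm [-0.3 -4.6 13.5]
```

```bash
python3 -m pendant '[{"translation":[0,-4,3],"twist":[0,0,0],"grip":-1},{"translation":[0,0,3],"twist":[0,0,0],"grip":-1},{"translation":[0,0,3],"twist":[0,0,0],"grip":-1},{"translation":[0,0,3],"twist":[0,0,0],"grip":-1},{"translation":[0,0,3],"twist":[0,0,0],"grip":-1},{"translation":[0,0,2],"twist":[0,0,0],"grip":-1},{"translation":[0,0,2],"twist":[0,0,0],"grip":-1},{"translation":[0,0,1],"twist":[0,0,0],"grip":-1},{"translation":[0,0,0],"twist":[0,0,0],"grip":-1},{"translation":[0,0,0],"twist":[0,0,0],"grip":-1}]'; python3 go.py 0.4645 0.0275 0.060
python3 -m pendant '[{"translation":[0,0,2],"twist":[0,0,0],"grip":-1},{"translation":[0,0,2],"twist":[0,0,0],"grip":-1},{"translation":[0,0,1],"twist":[0,0,0],"grip":-1},{"translation":[0,0,1],"twist":[0,0,0],"grip":-1},{"translation":[0,0,1],"twist":[0,0,0],"grip":-1},{"translation":[0,0,1],"twist":[0,0,0],"grip":-1},{"translation":[0,0,1],"twist":[0,0,0],"grip":-1},{"translation":[0,0,0],"twist":[0,0,0],"grip":-1},{"translation":[0,0,0],"twist":[0,0,0],"grip":-1},{"translation":[0,0,0],"twist":[0,0,0],"grip":-1}]'; python3 go.py 0.5095 0.265 0.11
```

```text
t: 9.2
tool_pos: [0.4658, 0.0273, 0.055]
orientation: [3.056, 0.706, 0.008]
force: [-4.2, 0.1, 8.1]
opening: 0.0006
t 9.2 pos [0.4658 0.0273 0.055 ] F [-4.19  0.11  8.07] op 0.0006 toolx [0.899 0.439 0.004] toolz [ 0.006 -0.004 -1.   ]
d tool mm [-1.1 -0.8 -5. ]
t: 10.2
tool_pos: [0.4659, 0.0272, 0.0541]
orientation: [3.056, 0.707, 0.003]
force: [-5.2, -1.2, 8.9]
opening: 0.0005
t 10.2 pos [0.4659 0.0272 0.0541] F [-5.21 -1.18  8.86] op 0.0005 toolx [0.898 0.439 0.001] toolz [ 0.003 -0.004 -1.   ]
d tool mm [ 143.7 -194.1  -56.8]
```

```bash
python3 -m pendant '[{"translation":[0,0,-5],"twist":[0,0,0],"grip":-1},{"translation":[0,0,-10],"twist":[0,0,0],"grip":-1},{"translation":[0,0,-20],"twist":[0,0,0],"grip":-1},{"translation":[0,0,-15],"twist":[0,0,0],"grip":-1},{"translation":[24,-34,0],"twist":[0,0,0],"grip":-1},{"translation":[24,-34,0],"twist":[0,0,0],"grip":-1},{"translation":[24,-34,0],"twist":[0,0,0],"grip":-1},{"translation":[24,-34,0],"twist":[0,0,0],"grip":-1},{"translation":[24,-34,0],"twist":[0,0,0],"grip":-1},{"translation":[10,-12,0],"twist":[0,0,0],"grip":-1}]'; python3 go.py 0.5095 0.265 0.074
```

```text
t: 11.2
tool_pos: [0.5062, 0.2536, 0.1097]
orientation: [3.058, 0.696, 0.012]
force: [-0.5, -0.2, -0.7]
opening: 0.0006
t 11.2 pos [0.5062 0.2536 0.1097] F [-0.51 -0.22 -0.66] op 0.0006 toolx [0.902 0.433 0.006] toolz [ 0.008 -0.003 -1.   ]
d tool mm [ 7.7 -9.1 35.7]
```

```bash
python3 -m pendant '[{"translation":[2,0,6],"twist":[0,0,0],"grip":-1},{"translation":[0,0,8],"twist":[0,0,0],"grip":-1},{"translation":[0,0,8],"twist":[0,0,0],"grip":-1},{"translation":[0,0,8],"twist":[0,0,0],"grip":-1},{"translation":[0,0,4],"twist":[0,0,0],"grip":-1},{"translation":[0,0,0],"twist":[0,0,0],"grip":-1},{"translation":[0,0,0],"twist":[0,0,0],"grip":-1},{"translation":[0,0,0],"twist":[0,0,0],"grip":-1},{"translation":[0,0,0],"twist":[0,0,0],"grip":-1},{"translation":[0,0,0],"twist":[0,0,0],"grip":-1}]'; python3 go.py 0.5095 0.265 0.060
```

```text
t: 12.2
tool_pos: [0.5078, 0.2513, 0.0723]
orientation: [3.058, 0.693, 0.008]
force: [-0.7, -0.1, -0.2]
opening: 0.0003
t 12.2 pos [0.5078 0.2513 0.0723] F [-0.72 -0.14 -0.21] op 0.0003 toolx [0.902 0.431 0.004] toolz [ 0.007 -0.005 -1.   ]
d tool mm [  7.4 -11.7  12.2]
```

```bash
python3 -m pendant '[{"translation":[4,-6,0],"twist":[0,0,0],"grip":-1},{"translation":[4,-6,0],"twist":[0,0,0],"grip":-1},{"translation":[0,0,3],"twist":[0,0,0],"grip":-1},{"translation":[0,0,3],"twist":[0,0,0],"grip":-1},{"translation":[0,0,3],"twist":[0,0,0],"grip":-1},{"translation":[0,0,3],"twist":[0,0,0],"grip":-1},{"translation":[0,0,3],"twist":[0,0,0],"grip":-1},{"translation":[0,0,2],"twist":[0,0,0],"grip":-1},{"translation":[0,0,0],"twist":[0,0,0],"grip":-1},{"translation":[0,0,0],"twist":[0,0,0],"grip":-1}]'; python3 go.py 0.5095 0.265 0.060
python3 -m pendant '[{"translation":[0,0,2],"twist":[0,0,0],"grip":-1},{"translation":[0,0,2],"twist":[0,0,0],"grip":-1},{"translation":[0,0,1],"twist":[0,0,0],"grip":-1},{"translation":[0,0,1],"twist":[0,0,0],"grip":-1},{"translation":[0,0,1],"twist":[0,0,0],"grip":-1},{"translation":[0,0,1],"twist":[0,0,0],"grip":-1},{"translation":[0,0,0],"twist":[0,0,0],"grip":-1},{"translation":[0,0,0],"twist":[0,0,0],"grip":-1},{"translation":[0,0,0],"twist":[0,0,0],"grip":-1},{"translation":[0,0,0],"twist":[0,0,0],"grip":-1}]'; python3 go.py 0.5095 0.265 0.11
```

```text
t: 13.2
tool_pos: [0.5108, 0.2679, 0.0549]
orientation: [3.059, 0.694, 0.011]
force: [-1.0, 0.1, 1.9]
opening: 0.0006
t 13.2 pos [0.5108 0.2679 0.0549] F [-1.04  0.12  1.94] op 0.0006 toolx [0.902 0.432 0.006] toolz [ 0.008 -0.003 -1.   ]
d tool mm [-2.4  2.  -5.1]
t: 14.2
tool_pos: [0.5109, 0.2679, 0.0491]
orientation: [3.058, 0.694, 0.011]
force: [-3.1, -0.8, 6.8]
opening: 0.0004
t 14.2 pos [0.5109 0.2679 0.0491] F [-3.09 -0.79  6.84] op 0.0004 toolx [0.902 0.432 0.006] toolz [ 0.008 -0.004 -1.   ]
d tool mm [ -2.2   2.4 -60.9]
```

Stiffnesses come out at about 1.15 N/mm (right), 1.5 (middle) and 0.65 (left). The left mount is softest, at a ratio of 0.57. I'll lift and go over its tag.

```bash
python3 go.py 0.5977 0.239 0.049; python3 -m pendant '[{"translation":[0,0,-5],"twist":[0,0,0],"grip":-1},{"translation":[0,0,-10],"twist":[0,0,0],"grip":-1},{"translation":[0,0,-20],"twist":[0,0,0],"grip":-1},{"translation":[0,0,-15],"twist":[0,0,0],"grip":-1},{"translation":[16,16,0],"twist":[0,0,0],"grip":-1},{"translation":[16,16,0],"twist":[0,0,0],"grip":-1},{"translation":[16,16,0],"twist":[0,0,0],"grip":-1},{"translation":[16,16,0],"twist":[0,0,0],"grip":-1},{"translation":[0,0,0],"twist":[0,0,0],"grip":-1},{"translation":[0,0,0],"twist":[0,0,0],"grip":-1}]'; python3 go.py 0.5977 0.239 0.055
python3 - <<'E'
from h import *
p,d=robot.read_camera("scene"); cv2.imwrite("pics/s2.png",cv2.resize(p[160:310,250:430,::-1],None,fx=3.5,fy=3.5))
E
```

```text
t 14.2 pos [0.5109 0.2679 0.0491] F [-3.09 -0.79  6.84] op 0.0004 toolx [0.902 0.432 0.006] toolz [ 0.008 -0.004 -1.   ]
d tool mm [65.8 63.6  0.9]
t: 15.2
tool_pos: [0.5992, 0.2368, 0.1065]
orientation: [3.057, 0.696, 0.015]
force: [-0.5, 1.2, -0.9]
opening: 0.0006
t 15.2 pos [0.5992 0.2368 0.1065] F [-0.48  1.15 -0.88] op 0.0006 toolx [0.902 0.433 0.008] toolz [ 0.011 -0.004 -1.   ]
d tool mm [-0.8 -3.1 51.4]
```

View pics/s2.png

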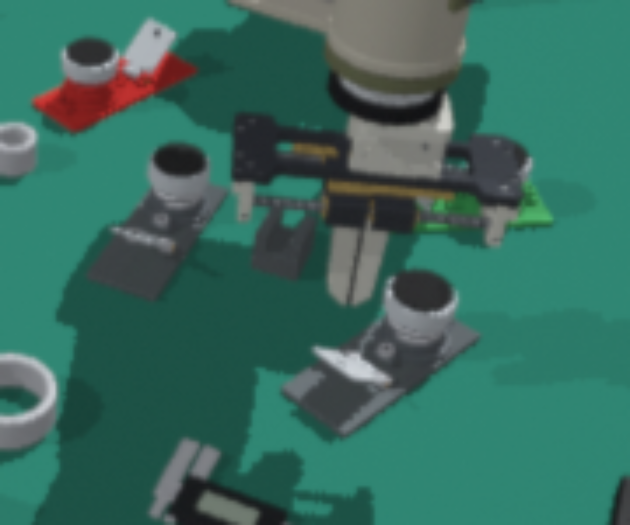

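The tips hang at (350,300) in the crop, directly above the left mount's raised tag at (350,362) and clear of its pad. I'll descend.

```bash
python3 -m pendant '[{"translation":[0,-3,8],"twist":[0,0,0],"grip":-1},{"translation":[0,0,10],"twist":[0,0,0],"grip":-1},{"translation":[0,0,10],"twist":[0,0,0],"grip":-1},{"translation":[0,0,10],"twist":[0,0,0],"grip":-1},{"translation":[0,0,10],"twist":[0,0,0],"grip":-1},{"translation":[0,0,6],"twist":[0,0,0],"grip":-1},{"translation":[0,0,5],"twist":[0,0,0],"grip":-1},{"translation":[0,0,5],"twist":[0,0,0],"grip":-1},{"translation":[0,0,4],"twist":[0,0,0],"grip":-1},{"translation":[0,0,0],"twist":[0,0,0],"grip":-1}]'; python3 go.py 0.5977 0.239 0.014
```

```text
t: 16.25
tool_pos: [0.5947, 0.2407, 0.0308]
orientation: [3.056, 0.7, 0.01]
force: [0.4, -0.5, -0.1]
opening: 0.0005
t 16.25 pos [0.5947 0.2407 0.0308] F [ 0.44 -0.47 -0.09] op 0.0005 toolx [0.9   0.435 0.005] toolz [ 0.008 -0.005 -1.   ]
d tool mm [ 1.9  2.7 16.9]
```

```bash
python3 -m pendant '[{"translation":[0,0,3],"twist":[0,0,0],"grip":-1},{"translation":[0,0,3],"twist":[0,0,0],"grip":-1},{"translation":[0,0,3],"twist":[0,0,0],"grip":-1},{"translation":[0,0,3],"twist":[0,0,0],"grip":-1},{"translation":[0,0,2],"twist":[0,0,0],"grip":-1},{"translation":[0,0,2],"twist":[0,0,0],"grip":-1},{"translation":[0,0,1],"twist":[0,0,0],"grip":-1},{"translation":[0,0,0],"twist":[0,0,0],"grip":-1},{"translation":[0,0,0],"twist":[0,0,0],"grip":-1},{"translation":[0,0,0],"twist":[0,0,0],"grip":-1}]'; python3 go.py 0.5977 0.239 0.014
```

```text
t: 17.25
tool_pos: [0.5963, 0.2409, 0.0144]
orientation: [3.056, 0.7, 0.015]
force: [-0.8, -0.2, 1.3]
opening: 0.0003
t 17.25 pos [0.5963 0.2409 0.0144] F [-0.83 -0.22  1.28] op 0.0003 toolx [0.9   0.435 0.008] toolz [ 0.011 -0.004 -1.   ]
d tool mm [0.4 2.3 0.4]
```

```bash
python3 -m pendant '[{"translation":[0,0,2],"twist":[0,0,0],"grip":-1},{"translation":[0,0,2],"twist":[0,0,0],"grip":-1},{"translation":[0,0,0],"twist":[0,0,0],"grip":-1},{"translation":[0,0,-4],"twist":[0,0,0],"grip":-1},{"translation":[0,0,-15],"twist":[0,0,0],"grip":-1},{"translation":[0,0,-30],"twist":[0,0,0],"grip":-1},{"translation":[0,0,-30],"twist":[0,0,0],"grip":-1},{"translation":[0,0,-30],"twist":[0,0,0],"grip":-1},{"translation":[-20,0,-10],"twist":[0,0,0],"grip":-1},{"translation":[0,0,0],"twist":[0,0,0],"grip":-1}]'
python3 - <<'E'
from h import *
p,d=robot.read_camera("scene"); cv2.imwrite("pics/s3.png",cv2.resize(p[150:320,180:430,::-1],None,fx=3.1,fy=3.1))
ci=robot.camera_info("scene"); P=cloud(ci,d)
for n,c,yaw in (("right",(.5187,-.272),17),("mid",(.4645,.0275),4),("left",(.5095,.265),-16.5)):
    a=np.radians(yaw); D=P[...,:2]-c; x=D@[np.cos(a),np.sin(a)]; y=D@[-np.sin(a),np.cos(a)]
    m=(x>.068)&(x<.11)&(abs(y)<.017)&(P[...,2]<.08); print(n,m.sum(),"tag z",np.percentile(P[m][:,2],[10,50,98]).round(4))
    q=(np.hypot(x,y)<.018)&(P[...,2]>.03)&(P[...,2]<.08); print("   pad z",np.median(P[q][:,2]).round(4) if q.any() else None)
print(robot.read_state()["force"],robot.read_state()["tool_pos"],robot.read_state()["t"])
E
```

```text
t: 18.25
tool_pos: [0.5768, 0.2329, 0.1414]
orientation: [3.056, 0.7, 0.016]
force: [0.7, 0.3, -0.7]
opening: 0.0006
right 100 tag z [0.0042 0.0062 0.0452]
   pad z 0.0596
mid 124 tag z [0.0038 0.0058 0.0459]
   pad z 0.0595
left 166 tag z [0.006  0.0132 0.016 ]
   pad z 0.0595
[ 0.63706615 -0.8012844   0.52702493] [0.57790628 0.23327613 0.1413617 ] 18.3
```

View pics/s3.png

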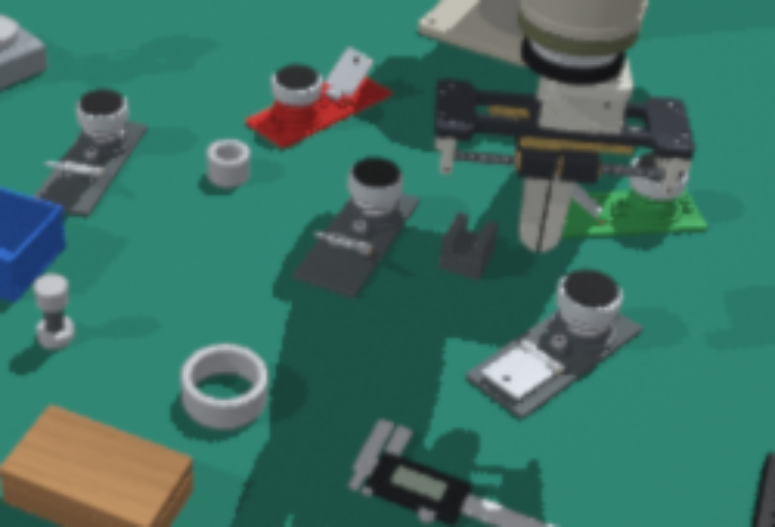

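The left tag lies flat at (518,372). The middle tag (343,240) and the right tag (75,167) still stand, and all the pads are up.

```bash
python3 -c "
from plant import robot
print(robot.close_job())"
```

```text
the job is handed in; nothing more can be done
None
```

I pressed the three pads in order from the gauge stand: right, middle, left. I then pushed down the left mount's tag, since its spring was clearly the softest, and handed the job in at about 18 s of the 51 s allowed.

| Mount | Deepest press | Stiffness by feel |
|---|---|---|
| Right (nearest the stand) | about 12 mm | about 1.15 N/mm |
| Middle | about 6 mm | about 1.5 N/mm |
| Left | about 11 mm | about 0.65 N/mm |

- **Softest:** the left mount takes about 0.57 of the force of the next one, within the 0.65 limit given.
- **Tags:** in the last picture and depth reading, the left tag is flat, with its face about 13 mm above the bench. The other two still stand, with their edges about 45 mm up.
- **Pads and bench:** all pads are back at about 60 mm. The mounts and other objects in the last view look unmoved, though I did not measure their positions again. The arm was clear of everything, about 140 mm up.
- **Force readings:** they carried about 1 N of noise. The right pad went almost to its bottom on a second, deeper press, with about 13 N downward and about 7 N sideways. Both are well under the 50 N limit.
- **Disagreements:** the readings varied a little, but none of the checks disagreed on which mount is softest. `close_job` reports no verdict, so I can't confirm how the run was judged.

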